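# Unpile the radio parts and kit them out, valve last

## Task

Take the pile of radio parts apart and put each part flat in its own place: the brass dial hub in the round aluminium dish, the choke in the small tray, the black transformer in the large tray. Only when these three are put away, lift the tall valve out of the rack and stand it upright in the white ceramic cup. Leave the two short valves standing in the rack and let nothing topple.

Things in the scene. Friction and masses are not known exactly. Their poses are not given: they have to be found in the camera images.
- dial_hub: brass dial hub: knurled round drum, 32 mm diameter, 22 mm high, with a thin 18 mm disc 3 mm high on top; at the start on top of the pile, on the choke. Origin: centre of its underside, z up
- choke: choke, the smaller of the two iron-cored blocks: bright steel core with a brown wrapped winding, 48 mm (its x) by 38 mm (its y) by 30 mm high, flat top; at the start in the middle of the pile, on the transformer, long sides roughly parallel to it. Origin: centre of its underside, z up. 0.15 to 0.26 kg
- transformer: mains transformer, the larger iron-cored block: black steel, 66 mm (its x) by 54 mm (its y) by 40 mm high, flat top; at the start at the bottom of the pile, on the bench. Origin: centre of its underside, z up. 0.5 to 0.85 kg
- tall_valve: tall valve: blue glass tube on a brown foot, 21 mm diameter, 70 mm tall, top 12 mm tapering; about 35 g. In any of the three places of a wooden rack (50x135 mm, 18 high; one row of 27 mm wells, 10 deep, 40 apart), short valves in the other two. Origin: centre of underside, z up, 8 mm above bench in the rack; at the start x points across the row, y along it. Fingers fit only across the row.
- short_valve_a: one short valve: blue glass tube on a dark brown foot, 21 mm diameter, 48 mm tall, small glass tip on top; stands in the rack beside the tall valve and stays there. Origin: centre of its underside, z up; as at first, x points across the rack's row and y along it
- short_valve_b: the other short valve: blue glass tube on a dark brown foot, 21 mm diameter, 48 mm tall, small glass tip on top; stands in the rack beside the tall valve and stays there. Origin: centre of its underside, z up; as at first, x points across the rack's row and y along it
- large_tray: larger of two grey open rectangular trays, fixed, the place for the transformer: outside 100 mm (x) by 88 mm (y) by 12 mm high, inside 92 by 80 mm, walls 4 mm; inner floor 4 mm above the bench, rim 8 mm above that floor. Origin: centre of its underside on the bench, z up
- small_tray: smaller of the two grey open rectangular trays, fixed, the place for the choke (too small for the transformer): outside 72 mm (x) by 62 mm (y) by 12 mm high, inside 64 by 54 mm, walls 4 mm; inner floor 4 mm above the bench, rim 8 mm above that floor. Origin: centre of its underside on the bench, z up
- dish: wide shallow round aluminium dish, fixed, the place for the dial hub: 68 mm outside, 60 mm inside diameter, 9 mm high; inner floor 4 mm above the bench, rim 5 mm above that floor. Origin: centre of its underside on the bench, z up
- valve_cup: white ceramic round cup on a thin 60 mm square foot, fixed, the place for the tall valve: 52 mm outside, 44 mm inside diameter, 22 mm high; inner floor 4 mm above the bench, rim 18 mm above that floor. Origin: centre of its underside on the bench, z up
Things that resemble listed ones, but are neither listed nor needed, are in the scene too. What is shaped like the dish but blue, orange or purple is not meant.

How it is judged:
By the outcome, as a careful person would: the job done as asked, in the order asked, and still so for the second after the job is handed in, with the robot touching nothing.
It also fails if it takes over 128 s, if anything falls off the work surface, if the arm or the gripper's body presses on something with over 40 N, if the wrist force passes 120 N, or if a joint passes its speed limit or range.

## Robot

A 7-joint arm with a two-finger parallel gripper is mounted at the origin on the work surface. World frame = base frame: x ahead of the robot, y to its left, z up, the work surface at z = 0. Lengths are in m, angles in rad, forces in N, time in s.
With the tool pointing down it reaches from about 0.425 to 0.825 m from the base axis. Payload 3.6 kg.
Tool frame: the origin (TCP) lies midway between the tips of the shut fingers; the grasp point (between the pads) lies 19 mm behind it; z points along the fingers, y is the line along which they close (so a half turn about z gives the same grasp; the last joint's range is limited). The gripper opens to 85 mm and grips with 20 to 120 N. Pads are 22 mm wide; open, the fingers measure 114 mm over their backs; the gripper's body (76 mm by 85 mm) begins 54 mm behind the grasp point. The pads swing forward as they close: fully open they stand 13 mm farther back than shut.
Start: joints at [1.135, 0.615, -0.013, 1.423, 0.008, 1.103, -0.04], TCP at [0.259, -0.596, 0.231] pointing down, gripper open.
Joint ranges: [-3.12, 3.12], [-0.3, 2.06], [-1.34, 1.32], [0.26, 2.42], [-1.36, 4.5], [0.01, 1.98], [-2.84, 2.84]. Speed limits (rad/s): [2.79, 2.79, 3.14, 3.14, 3.14, 3.14, 3.14].

## Interface

Orientations are given as a unit quaternion [x, y, z, w].
In Python, from plant import bot, viewer, models gives the robot as it stands.
- The arm moves only by the shell command python3 -m pendant 'ROWS'. ROWS is a JSON object of lists of equal length, an entry for each row: "travel": the shift along the tool's x, y, z in m, a list of three; "twist": the turn about the tool's z in rad; "fingers": the closure, from -1 (fully open) to 1 (shut), so that 0 is half open. In form: {"travel": [[tx, ty, tz], ...], "twist": [twist, ...], "fingers": [fingers, ...]}. A call has 1 to 20 rows; each row is the pose to reach, as a shift and turn from the pose commanded when the call began, along the tool's axes at that moment; what a row does not reach only later rows make up. A row lasts 1/10 s, in which the tool goes at most 50 mm and 8.59 degrees, less where a joint would pass 70% of its speed; a pose out of reach is approached as far as the arm can. A call with a gripper value outside its range is refused whole. The fingers move at their own pace and stop on an object; the grip force is fixed at half the most. Time passes only in rows, so rows that repeat a pose let the fingers close. It gives the time, the measured TCP pose, the force, the opening and the grip force at its end, in the units of the state.
- bot.state(): the state, without advancing time (a new reading comes with each control period).
- viewer.read_camera(name): name is "side" or "top"; returns a dict with "color" (384x512x3 uint8, red, green, blue), "camera_matrix" (3x3 intrinsics, pixels), "k1" (the pictures are not rectified: a ray, as slopes to the right and down, at radius r is drawn at 1 + k1 r^2 times it, then the intrinsics apply), "world_from_camera" (4x4, takes a point from camera to world coordinates). Camera axes: x right, y up, looking along -z (the intrinsics and any distortion apply to the point x, -y, -z); pixel columns grow to the right and rows downward; lengths in m; the calibration is good to about 2 mm. A picture is of the moment at which its call begins. There is no depth.
- bot.job_done(): hands the job in; it is judged then, once.
Trained networks look in the newest picture that a camera, given by its name, has taken for a name from the list of things; names that differ only in an ending like _2 or _b are one class to them, and where a whole thing is asked for, a point or a joint stands for the part that bears it (a point fixed in the world has none). Each returns a list of dicts, best first, with "confidence" (0 to 1); they miss things now and then, are a little off and sometimes report something else, mostly with a low value. They report only what shows in the picture. A call takes as long as a camera call. They do not tell look-alikes from the thing itself.
- models.recognise(thing, camera): "centre" ([x, y, z] in m, in world coordinates, good to about 4 mm: the middle of the surface that is visible of it).
- models.outline_of(thing, camera): "region" (384x512 bool, what is visible of it).
The state is a dict: "time": time; "joint_pos": joint angles; "qvel": joint speeds; "joint_torque": joint torques, N m; "eef_pos": TCP position; "tool_rot": TCP orientation; "wrist_force": force on the tool from outside, world axes, zero at the start; "wrist_torque": the same for the moment, N m; "grip_width": finger opening in m; "grasp_force": force on a finger pad.
Only numpy, scipy, OpenCV 4.12 (cv2) and the standard library are available. Lean on these libraries where they do the work, as an engineer would, in place of code of your own. Each camera call takes 0.05 s, during which the arm holds its last target. There are 200 camera calls.

## Working session

There is one attempt and no reset: what is moved stays moved. The work goes in short steps, Python scripts to look and compute and a shell command to move; the robot and the scene stay as the last step left them, time stands still between calls to the robot, and variables do not carry over. Pictures are saved under pics/ and viewed, at most 15 in all, crops included, and the job is handed in when it is done.

```bash
ls; mkdir -p pics
python3 - <<'E'
from plant import bot,viewer,models
import cv2,numpy as np
s=bot.state();print({k:np.round(v,3).tolist() for k,v in s.items()})
for c in("top","side"):
    d=viewer.read_camera(c);cv2.imwrite(f"pics/{c}0.png",cv2.resize(d["color"][:,:,::-1],(800,600),interpolation=cv2.INTER_CUBIC));print(c,d["camera_matrix"].tolist(),d["k1"],np.round(d["world_from_camera"],3).tolist())
    for t in "dial_hub choke transformer tall_valve short_valve_a large_tray small_tray dish valve_cup".split():
        print(t,[(np.round(r["centre"],3).tolist(),round(r["confidence"],2)) for r in models.recognise(t,c)][:4])
E
```

```text
pics
{'time': 0.0, 'joint_pos': [1.134, 0.616, -0.013, 1.425, 0.008, 1.103, -0.04], 'qvel': [0.002, -0.0, -0.0, -0.003, -0.0, -0.0, 0.0], 'joint_torque': [0.0, -46.922, 0.259, -17.103, 0.01, 0.01, -0.0], 'eef_pos': [0.259, -0.595, 0.23], 'tool_rot': [0.979, 0.203, -0.0, -0.001], 'wrist_force': [-0.205, -0.432, -0.451], 'wrist_torque': [-0.008, 0.045, 0.009], 'grasp_force': 0.0, 'grip_width': 0.086}
top [[362.35894077522613, 0.0, 259.89807779712737], [0.0, 362.35894077522613, 187.458743473831], [0.0, 0.0, 1.0]] -0.027541562215234534 [[-0.022, 0.998, -0.064, 0.521], [-1.0, -0.02, 0.022, 0.06], [0.021, 0.065, 0.998, 1.015], [0.0, 0.0, 0.0, 1.0]]
dial_hub [([0.461, 0.014, 0.089], 0.59)]
choke []
transformer [([0.458, 0.02, 0.035], 0.55)]
tall_valve [([0.617, 0.066, 0.074], 0.57)]
short_valve_a []
large_tray [([0.594, -0.218, 0.003], 0.64)]
small_tray [([0.431, 0.255, 0.006], 0.79)]
dish [([0.666, 0.36, 0.006], 0.88), ([0.601, 0.259, -0.001], 0.76), ([0.686, 0.174, 0.007], 0.6), ([0.784, 0.234, 0.004], 0.55)]
valve_cup []
side [[371.0871622396579, 0.0, 255.20403871090392], [0.0, 371.0871622396579, 193.25871940565392], [0.0, 0.0, 1.0]] 0.02810340796889806 [[0.988, 0.09, -0.129, 0.467], [-0.156, 0.647, -0.746, -0.577], [0.016, 0.757, 0.653, 0.642], [0.0, 0.0, 0.0, 1.0]]
dial_hub [([0.458, 0.004, 0.092], 0.72), ([0.621, 0.053, 0.048], 0.35)]
choke [([0.455, -0.01, 0.062], 0.66)]
transformer [([0.459, -0.013, 0.033], 0.78), ([0.632, -0.033, 0.031], 0.27)]
tall_valve [([0.618, 0.047, 0.046], 0.57)]
short_valve_a [([0.628, 0.011, 0.041], 0.59), ([0.433, 0.249, 0.005], 0.44)]
large_tray [([0.593, -0.219, 0.002], 0.97)]
small_tray [([0.43, 0.249, 0.004], 0.65)]
dish [([0.784, 0.244, 0.0], 0.72), ([0.597, 0.26, 0.002], 0.65), ([0.664, 0.362, 0.006], 0.6), ([0.686, 0.17, 0.004], 0.55)]
valve_cup []
```

View pics/top0.png

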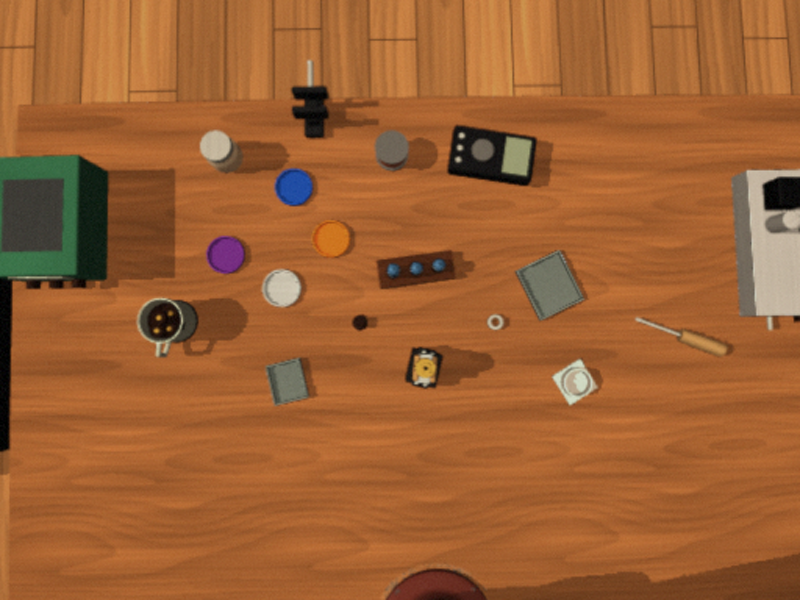

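View pics/side0.png

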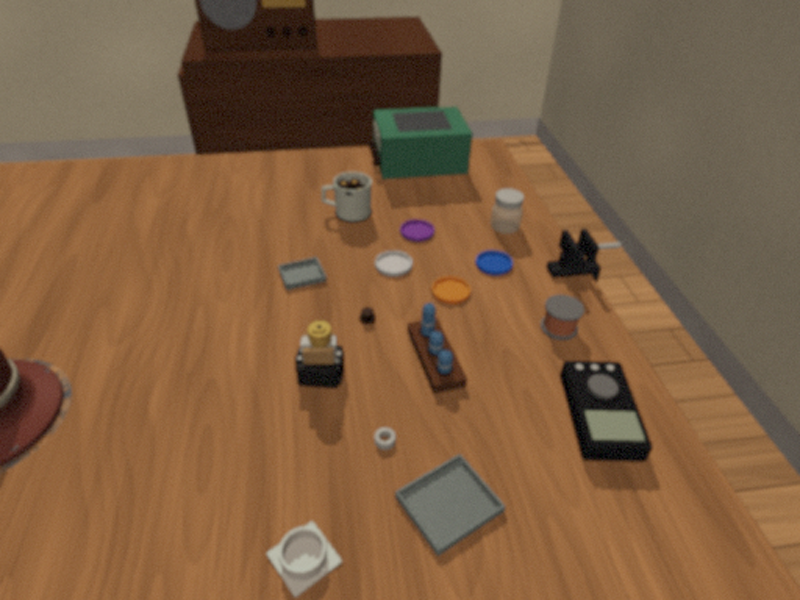

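Top view candidates, in 800x600 pixels:
- **Dish:** silver (282,288). The blue (295,187), orange (331,238) and purple (226,254) ones are look-alikes.
- **Cup:** white with a square foot (575,382). The ring (497,322) and the mug (165,320) are not it.
- **Trays:** large (550,285), small (288,382).
- **Pile:** (425,368), with the gold hub on top. The knob (360,322) and the can (392,150) are look-alikes.
- **Tall valve:** the left/far one in the rack, top (393,270), side (429,318).

Next I fit the silhouettes.

```bash
cat > h.py <<'E'
from plant import bot,viewer,models
import cv2,numpy as np
from scipy.optimize import minimize
def snap(cams=("top","side")): return {c:viewer.read_camera(c) for c in cams}
def proj(d,P):
    T=np.linalg.inv(d["world_from_camera"]);p=np.asarray(P)@T[:3,:3].T+T[:3,3]
    p=p*[1,-1,-1]
    return cv2.projectPoints(p,np.zeros(3),np.zeros(3),d["camera_matrix"],np.array([d["k1"],0,0,0.]))[0][:,0]
def ray(d,uv,z):
    n=cv2.undistortPoints(np.float64(uv).reshape(-1,1,2),d["camera_matrix"],np.array([d["k1"],0,0,0.]))[:,0]
    T=d["world_from_camera"];v=np.c_[n[:,0],-n[:,1],-np.ones(len(n))]@T[:3,:3].T;o=T[:3,3]
    return o+v*((z-o[2])/v[:,2])[:,None]
def box(a,b,h):return np.array([[x*a/2,y*b/2,z] for x in(-1,1) for y in(-1,1) for z in(0,h)])
def cyl(D,h):
    t=np.arange(24)*np.pi/12;return np.vstack([np.c_[D/2*np.cos(t),D/2*np.sin(t),0*t+z] for z in(0,h)])
def place(P,x,y,z,w):
    c,s=np.cos(w),np.sin(w);return P@np.array([[c,s,0],[-s,c,0],[0,0,1]])+[x,y,z]
S=8
def sil(d,P):
    m=np.zeros((384*S//4*1,512*S//4),np.uint8) # 2x
    k=S/4;q=(proj(d,P)+.5)*k-.5
    cv2.fillConvexPoly(m,np.int32(np.round(cv2.convexHull(q.astype(np.float32))*16)),1,shift=4);return m>0
def mask(thing,cam,near=None,d=None):
    rs=models.outline_of(thing,cam)
    if near is not None:
        u=proj(d,[near])[0];rs=[r for r in rs if np.linalg.norm(np.argwhere(r["region"]).mean(0)[::-1]-u)<15]
    return np.array(rs[0]["region"]) if rs else None
def up(m):return np.kron(m,np.ones((S//4,S//4)))>0
def fit(ds,ms,parts,x0,free):
    """parts: list of (P,z,(ix,iy,iw)); masks union per camera"""
    U={c:up(m) for c,m in ms.items()}
    def f(p):
        e=0
        for c in U:
            s=np.zeros_like(next(iter(U.values())))
            for P,z,(i,j,k) in parts:s|=sil(ds[c],place(P,p[i],p[j],z,p[k] if k is not None else 0))
            e+=1-(s&U[c]).sum()/(s|U[c]).sum()
        return e/len(U)
    best=None
    for dw in (-.3,0,.3):
        x=np.array(x0,float);
        for i in free:x[i]+=dw
        n=len(x);st=np.array([.15 if i in free else .006 for i in range(n)])
        r=minimize(f,x,method="Nelder-Mead",options=dict(initial_simplex=np.vstack([x]+[x+st*np.eye(n)[i] for i in range(n)]),xatol=2e-4,fatol=1e-4,maxiter=400))
        if best is None or r.fun<best.fun:best=r
    return np.round(best.x,4).tolist(),round(best.fun,3)
E
python3 - <<'E'
from h import *
ds=snap()
M={}
for t,n in dict(dial_hub=(.459,.008,.09),choke=(.457,.0,.06),transformer=(.459,0,.03),large_tray=(.594,-.218,.006),small_tray=(.431,.252,.006),dish=(.6,.26,.005),valve_cup=None or (.45,-.25,.01),tall_valve=(.617,.06,.045)).items():
    for c in ds: M[t,c]=mask(t,c,n,ds[c])
    print(t,[None if M[t,c] is None else int(M[t,c].sum()) for c in ds])
def one(t,P,z,x0,free=(2,)):
    for cs in (("top",),("side",),("top","side")):
        ms={c:M[t,c] for c in cs if M[t,c] is not None}
        if len(ms)==len(cs):print(t,cs,*fit(ds,ms,[(P,z,(0,1,2 if free else None))],x0,free))
one("large_tray",box(.1,.088,.012),0,[.594,-.218,.4])
one("small_tray",box(.072,.062,.012),0,[.431,.252,1.5])
one("dish",cyl(.068,.009),0,[.6,.26],())
one("dial_hub",cyl(.032,.023),.07,[.459,.008],())
one("tall_valve",cyl(.021,.062),.008,[.617,.06],())
one("valve_cup",cyl(.052,.022),0,[.45,-.25],())
g=np.zeros((2,3))
for cs in (("top",),("side",),("top","side")):
    ms={}
    for c in cs:
        l=[M[t,c] for t in("dial_hub","choke","transformer") if M[t,c] is not None];m=np.any(l,0).astype(np.uint8)
        ms[c]=cv2.morphologyEx(m,cv2.MORPH_CLOSE,np.ones((5,5),np.uint8))>0
    print(cs,fit(ds,ms,[(box(.066,.054,.04),0,(0,1,2)),(box(.048,.038,.03),.04,(3,4,5)),(cyl(.032,.023),.07,(6,7,None))],[.459,0,1.5,.459,0,1.5,.459,.005],(2,5)))
a=cv2.resize(ds["top"]["color"][215:255,250:295],None,fx=9,fy=9,interpolation=cv2.INTER_CUBIC)
b=cv2.resize(ds["side"]["color"][195:255,180:240],(405,360),interpolation=cv2.INTER_CUBIC)
b=cv2.resize(b,(390,360));cv2.imwrite("pics/crop1.png",np.hstack([a[:360,:400],b])[:,:,::-1])
E
```

```text
dial_hub [122, 218]
choke [135, 294]
transformer [190, 544]
large_tray [1124, 2472]
small_tray [594, 448]
dish [438, 321]
valve_cup [478, None]
tall_valve [53, 177]
large_tray ('top',) [0.5962, -0.219, 0.4386] 0.046
large_tray ('side',) [0.5961, -0.2185, 0.4355] 0.045
large_tray ('top', 'side') [0.5961, -0.2187, 0.4353] 0.047
small_tray ('top',) [0.4333, 0.251, 1.6312] 0.244
small_tray ('side',) [0.435, 0.2525, 1.8881] 0.207
small_tray ('top', 'side') [0.4336, 0.2532, 1.904] 0.229
dish ('top',) [0.6, 0.2628] 0.115
dish ('side',) [0.6002, 0.2611] 0.073
dish ('top', 'side') [0.5997, 0.2612] 0.095
dial_hub ('top',) [0.4585, 0.0131] 0.135
dial_hub ('side',) [0.4587, 0.0111] 0.123
dial_hub ('top', 'side') [0.4583, 0.0127] 0.128
tall_valve ('top',) [0.6244, 0.0629] 0.259
tall_valve ('side',) [0.6238, 0.0633] 0.2
tall_valve ('top', 'side') [0.6237, 0.0629] 0.229
valve_cup ('top',) [0.4225, -0.2571] 0.295
('top',) ([0.4595, 0.0108, 1.1325, 0.4515, 0.0195, 1.6222, 0.4424, 0.0123], np.float64(0.248))
('side',) ([0.4578, 0.0192, 1.3284, 0.4468, -0.0037, 1.319, 0.4585, 0.0089], np.float64(0.085))
('top', 'side') ([0.4591, 0.0168, 1.2379, 0.4478, 0.016, 1.4003, 0.4574, 0.011], np.float64(0.204))
```

View pics/crop1.png

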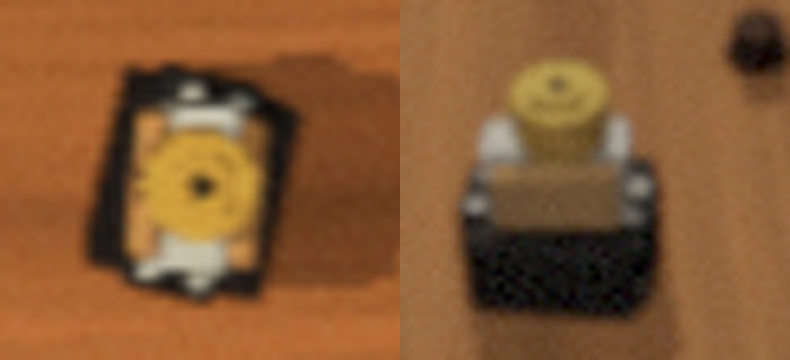

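The crop shows the gold hub at about (272,235) in native top pixels. It sits on the choke, whose brown winding faces ±y and whose long axis runs up the image. The black transformer's top corners are clear. Now I turn hand-read corners into poses.

```bash
cat >> h.py <<'E'
def go(x,y,z,th=None):
    s=bot.state();from scipy.spatial.transform import Rotation as R
    Rm=R.from_quat(s["tool_rot"]).as_matrix();t=Rm.T@(np.array([x,y,z])-s["eef_pos"])
    cur=np.arctan2(Rm[1,0],Rm[0,0]);tw=0 if th is None else -(((th-cur)+np.pi/2)%np.pi-np.pi/2)
    print("go travel",np.round(t,4).tolist(),"twist",round(tw,3),"tz-world",np.round(Rm[:,2],4),"yaw",round(cur,3),"j7",np.round(s["joint_pos"][6],2),"t",round(s["time"],2))
E
python3 - <<'E'
from h import *
ds=snap(("top",));d=ds["top"]
def rect(name,px,z):
    p=ray(d,px,z)[:,:2];c=p.mean(0);e=(p[1]-p[0]+p[2]-p[3])/2;f=(p[2]-p[1]+p[3]-p[0])/2
    print(name,np.round(c,4),[(round(float(np.linalg.norm(v)),4),round(float(np.arctan2(v[1],v[0])%np.pi),3)) for v in(e,f)])
cr=lambda L:(np.array(L)+.5)/9-.5+[250,215]
f8=lambda L:(np.array(L)+.5)/1.5625-.5
rect("transf",cr([(130,68),(297,108),(262,297),(90,265)]),.04)
rect("choke",cr([(137,112),(270,120),(258,255),(133,250)]),.07)
rect("small",f8([(267,365),(302,358),(311,397),(276,405)]),.01)
rect("large",f8([(516,272),(560,251),(585,291),(543,318)]),.01)
rect("cupfoot",f8([(554,380),(580,360),(597,382),(573,404)]),.002)
rect("rack",f8([(377,262),(453,252),(455,276),(380,288)]),.018)
print("hub",ray(d,cr([(202,184)]),.095),"cup",ray(d,f8([(576,381)]),.02))
print("valves",ray(d,f8([(393,270)]),.075),ray(d,f8([(416,268)]),.055),ray(d,f8([(439,265)]),.055))
# colour-segmented trays / foot
hsv=cv2.cvtColor(d["color"],cv2.COLOR_RGB2HSV)
for n,(u,v),z in(("small",(184,244),.01),("large",(352,182),.01)):
    m=((hsv[:,:,1]<70)).astype(np.uint8);k,l=cv2.connectedComponents(m);q=np.argwhere(l==l[v,u])[:,::-1]
    r=cv2.minAreaRect(ray(d,q,z)[:,:2].astype(np.float32)*1000);print(n,r,len(q))
go(.4585,.012,.2,0)
E
```

```text
transf [0.4556 0.011 ] [(0.0516, 1.339), (0.0582, 2.925)]
choke [0.4576 0.0111] [(0.0373, 1.498), (0.0392, 3.059)]
small [0.435  0.2475] [(0.0627, 1.76), (0.0709, 0.214)]
large [ 0.599  -0.2222] [(0.0898, 2.053), (0.0899, 0.513)]
cupfoot [ 0.4216 -0.263 ] [(0.0591, 2.229), (0.052, 0.639)]
rack [0.6271 0.0195] [(0.1353, 1.697), (0.0447, 0.077)]
hub [[0.45935276 0.01172372 0.095     ]] cup [[ 0.42421458 -0.25726997  0.02      ]]
valves [[0.62085393 0.06073547 0.075     ]] [[0.62564341 0.02146876 0.055     ]] [[ 0.63003376 -0.01794877  0.055     ]]
small ((434.87481689453125, 251.38632202148438), (69.14324951171875, 59.877174377441406), 12.551200866699219) 556
large ((596.0507202148438, -219.3001708984375), (98.3714370727539, 86.72474670410156), 24.60198211669922) 1078
go travel [0.4253, -0.4783, 0.0313] twist 0.41 tz-world [ 0.  0. -1.] yaw 0.41 j7 -0.04 t 1.95
```

```bash
python3 -m pendant '{"travel":[[0.02,-0.02,0],[0.05,-0.05,0],[0.08,-0.09,0.01],[0.12,-0.13,0.01],[0.15,-0.17,0.01],[0.18,-0.21,0.02],[0.22,-0.25,0.02],[0.25,-0.285,0.02],[0.28,-0.32,0.03],[0.32,-0.36,0.03],[0.35,-0.39,0.03],[0.38,-0.43,0.03],[0.41,-0.46,0.03],[0.42,-0.475,0.03],[0.425,-0.478,0.03],[0.425,-0.478,0.03],[0.425,-0.478,0.03]],"twist":[0.03,0.06,0.1,0.15,0.2,0.25,0.3,0.35,0.4,0.44,0.47,0.49,0.49,0.49,0.49,0.49,0.49],"fingers":[-1,-1,-1,-1,-1,-1,-1,-1,-1,-1,-1,-1,-1,-1,-1,-1,-1]}'; python3 -c "
from h import *
go(.459,.012,.073,-.08)"
```

```text
time: 3.65
eef_pos: [0.458, 0.0096, 0.2013]
tool_rot: [0.999, -0.042, -0.0, 0.001]
wrist_force: [-0.4, 0.1, -0.3]
grip_width: 0.0852
grasp_force: 0.0
go travel [0.0008, -0.0027, 0.1283] twist -0.003 tz-world [-4.0e-04 -1.1e-03 -1.0e+00] yaw -0.083 j7 -1.73 t 3.65
```

```bash
python3 -m pendant '{"travel":[[0,-0.002,0.03],[0,-0.002,0.06],[0,-0.002,0.09],[0.001,-0.002,0.11],[0.001,-0.002,0.12],[0.001,-0.002,0.127],[0.001,-0.002,0.127],[0.001,-0.002,0.127]],"twist":[0,0,0,0,0,0,0,0],"fingers":[-0.2,-0.2,-0.2,-0.2,-0.2,-0.2,-0.2,-0.2]}'
python3 - <<'E'
from h import *
go(.459,.012,.073,-.08)
d=viewer.read_camera("side");cv2.imwrite("pics/a1.png",cv2.resize(d["color"][150:270,140:290],(800,600),interpolation=cv2.INTER_CUBIC)[:,:,::-1])
E
```

```text
time: 4.45
eef_pos: [0.4601, 0.0132, 0.075]
tool_rot: [0.999, -0.04, 0.001, -0.0]
wrist_force: [0.1, 0.3, 0.5]
grip_width: 0.0512
grasp_force: 0.0
go travel [-0.001, 0.0013, 0.002] twist -0.001 tz-world [ 0.0015  0.     -1.    ] yaw -0.081 j7 -1.74 t 4.45
```

View pics/a1.png

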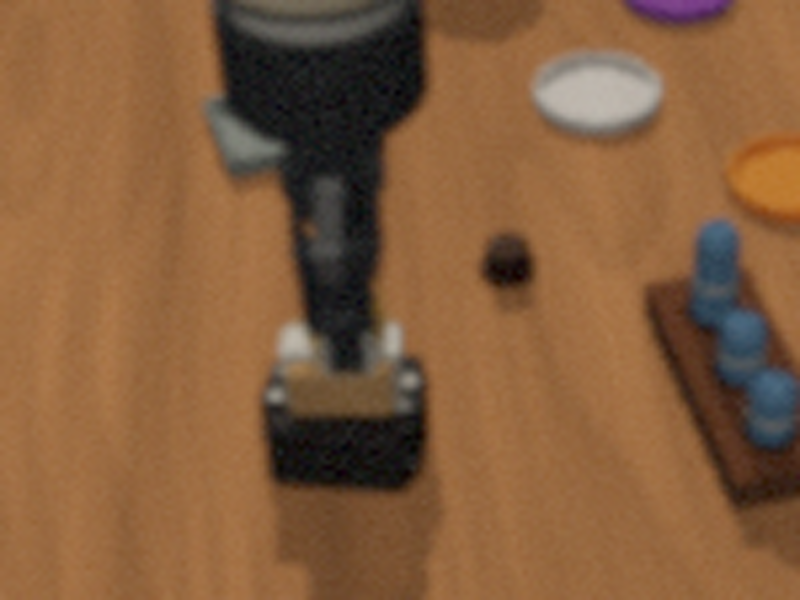

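The fingers straddle the hub, with the tip at (345,365) just above the choke top. I close there.

```bash
python3 -m pendant '{"travel":[[-0.001,0.001,0.003],[-0.001,0.001,0.003],[-0.001,0.001,0.003],[-0.001,0.001,0.003],[-0.001,0.001,0.003],[-0.001,0.001,0.003],[-0.001,0.001,0.003],[-0.001,0.001,-0.01],[-0.001,0.001,-0.04],[-0.001,0.001,-0.06]],"twist":[0,0,0,0,0,0,0,0,0,0],"fingers":[-0.2,0.3,0.5,0.6,0.6,0.6,0.6,0.6,0.6,0.6]}'
python3 - <<'E'
from h import *
ds=snap()
print([(np.round(r["centre"],3).tolist(),round(r["confidence"],2)) for c in ds for r in models.recognise("dial_hub",c)])
go(.5998,.2612,.13)
E
```

```text
time: 5.5
eef_pos: [0.4586, 0.0127, 0.1353]
tool_rot: [0.999, -0.04, 0.0, -0.0]
wrist_force: [0.6, 0.6, -1.3]
grip_width: 0.0288
grasp_force: 59.4
[([0.459, -0.002, 0.067], 0.58)]
go travel [0.1213, -0.2591, 0.0041] twist 0 tz-world [-0.e+00  1.e-04 -1.e+00] yaw -0.08 j7 -1.73 t 5.7
```

Run:
```python
from h import *
ds=snap()
a=cv2.resize(ds["side"]["color"][130:260,160:270],(400,473),interpolation=cv2.INTER_CUBIC)
b=cv2.resize(ds["top"]["color"][200:270,235:295],(400,473),interpolation=cv2.INTER_CUBIC)
cv2.imwrite("pics/a2.png",np.hstack([a,b])[:,:,::-1])
```

```text
(no output)
```

View pics/a2.png

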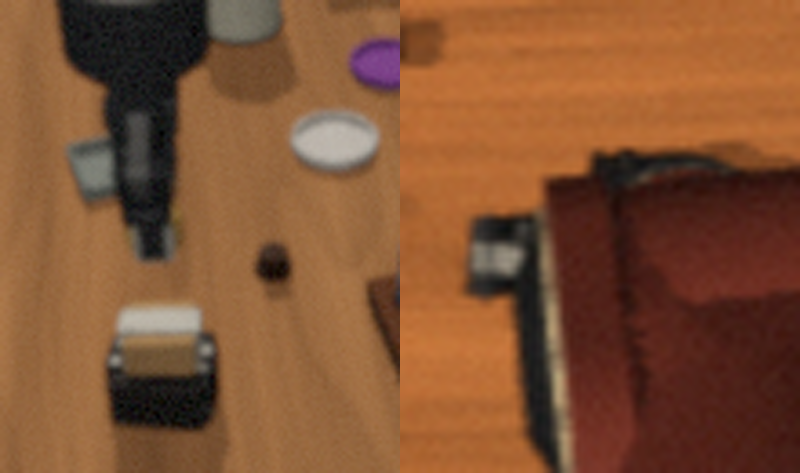

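Hub lifted; the choke and transformer stayed put, with the brass just visible behind the finger tip. Next, the dish.

```bash
python3 -m pendant '{"travel":[[0.01,-0.02,0],[0.023,-0.05,0],[0.04,-0.085,0],[0.056,-0.12,0],[0.075,-0.16,0],[0.09,-0.195,0],[0.105,-0.225,0],[0.115,-0.245,0],[0.121,-0.259,0],[0.121,-0.259,0.02],[0.121,-0.259,0.05],[0.121,-0.259,0.08],[0.121,-0.259,0.105],[0.121,-0.259,0.115],[0.121,-0.259,0.115]],"twist":[0,0,0,0,0,0,0,0,0,0,0,0,0,0,0],"fingers":[0.6,0.6,0.6,0.6,0.6,0.6,0.6,0.6,0.6,0.6,0.6,0.6,0.6,0.6,0.6]}'; python3 -c "
from h import *
go(.5998,.2612,.008)"
```

```text
time: 7.3
eef_pos: [0.5979, 0.2603, 0.0164]
tool_rot: [0.999, -0.04, -0.003, 0.001]
wrist_force: [0.2, -0.1, -1.1]
grip_width: 0.0293
grasp_force: 59.4
go travel [0.0019, -0.0011, 0.0084] twist 0 tz-world [-0.0053 -0.0024 -1.    ] yaw -0.08 j7 -2.08 t 7.3
```

```bash
python3 -m pendant '{"travel":[[0.001,-0.001,0.003],[0.001,-0.001,0.006],[0.001,-0.001,0.009],[0.001,-0.001,0.009],[0.001,-0.001,0.009]],"twist":[0,0,0,0,0],"fingers":[0.6,0.6,0.6,0.6,0.6]}'; python3 -c "
from h import *
go(.5998,.2612,.008);print(bot.state()['wrist_force'])"
```

```text
time: 7.8
eef_pos: [0.601, 0.2621, 0.0108]
tool_rot: [0.999, -0.04, 0.0, -0.0]
wrist_force: [-0.5, -0.0, -1.3]
grip_width: 0.029
grasp_force: 59.4
go travel [-0.0011, 0.001, 0.0028] twist 0 tz-world [ 6.e-04  3.e-04 -1.e+00] yaw -0.08 j7 -2.08 t 7.8
[-4.81265349e-01 -4.59434830e-04 -1.28276238e+00]
```

```bash
python3 -m pendant '{"travel":[[0,0,0.002],[0,0,0.003],[0,0,0.004],[0,0,0.004]],"twist":[0,0,0,0],"fingers":[0.6,0.6,0.6,0.6]}'; python3 -m pendant '{"travel":[[0,0,0],[0,0,0],[0,0,0],[0,0,-0.005],[0,0,-0.03],[0,0,-0.07],[0,0,-0.11],[0,0,-0.14]],"twist":[0,0,0,0,0,0,0,0],"fingers":[0.2,0.0,-0.1,-0.1,-0.1,-0.3,-0.5,-1]}'; python3 -c "
from h import *
go(.458,.011,.14,-.08)"
```

```text
time: 8.2
eef_pos: [0.6007, 0.2619, 0.0061]
tool_rot: [0.999, -0.04, -0.0, 0.0]
wrist_force: [0.2, -1.3, -1.3]
grip_width: 0.0288
grasp_force: 59.4
time: 9.0
eef_pos: [0.6018, 0.2627, 0.1497]
tool_rot: [0.999, -0.04, 0.002, -0.001]
wrist_force: [0.7, 0.1, -0.2]
grip_width: 0.0766
grasp_force: 0.0
go travel [-0.1232, 0.2624, 0.0087] twist 0.0 tz-world [ 0.0035  0.002  -1.    ] yaw -0.08 j7 -2.08 t 9.0
```

Run:
```python
from h import *
ds=snap()
for c in ds:
    m=mask("choke",c,(.458,.011,.06),ds[c])
    if m is not None: print("choke",c,m.sum(),fit(ds,{c:m},[(box(.048,.038,.03),.04,(0,1,2))],[.458,.011,-.08],(2,)))
a=cv2.resize(ds["top"]["color"][215:255,250:295],(405,360),interpolation=cv2.INTER_CUBIC)
b=cv2.resize(ds["side"]["color"][195:255,180:240],(390,360),interpolation=cv2.INTER_CUBIC)
cv2.imwrite("pics/a3.png",np.hstack([a,b])[:,:,::-1])
```

```text
choke top 256 ([0.456, 0.0126, -0.159], np.float64(0.15))
```

View pics/a3.png

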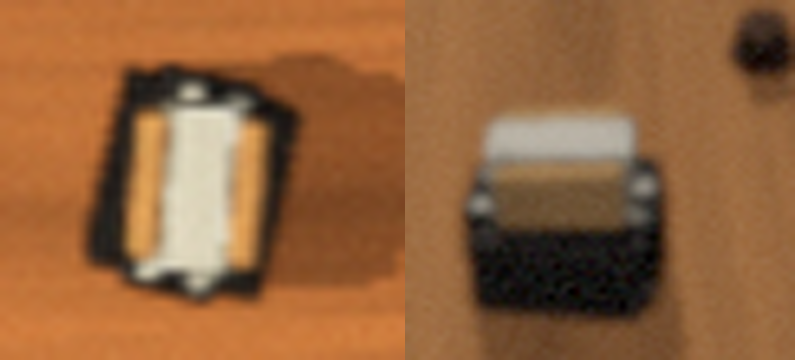

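The top crop shows the choke's top face with its centre near (199,189), slightly turned. It is about 48x38 mm, as described. I approach it now.

```bash
python3 -m pendant '{"travel":[[-0.01,0.02,0],[-0.03,0.06,0],[-0.05,0.1,0],[-0.07,0.14,0],[-0.09,0.185,0],[-0.105,0.22,0],[-0.118,0.248,0],[-0.124,0.262,0],[-0.124,0.262,0.02],[-0.124,0.262,0.05],[-0.124,0.262,0.08],[-0.124,0.262,0.085],[-0.124,0.262,0.085]],"twist":[0,0,0,0,0,0.01,0.02,0.03,0.03,0.03,0.03,0.03,0.03],"fingers":[-1,-1,-1,-1,-1,-1,-1,-0.7,-0.6,-0.6,-0.6,-0.6,-0.6]}'; python3 -c "
from h import *
go(.4565,.0118,.05,-.11)"
```

```text
time: 10.5
eef_pos: [0.4557, 0.0115, 0.0603]
tool_rot: [0.999, -0.055, -0.002, -0.0]
wrist_force: [0.2, 0.1, 0.5]
grip_width: 0.0689
grasp_force: 0.0
go travel [0.0008, -0.0004, 0.0103] twist 0.001 tz-world [-3.e-03  4.e-04 -1.e+00] yaw -0.109 j7 -1.75 t 10.5
```

```bash
python3 -m pendant '{"travel":[[0,0,0.005],[0,0,0.01],[0,0,0.01],[0,0,0.01],[0,0,0.01],[0,0,0.01],[0,0,0.01],[0,0,0.01],[0,0,0.01],[0,0,0.008],[0,0,-0.01],[0,0,-0.03],[0,0,-0.06],[0,0,-0.075],[0,0,-0.075]],"twist":[0,0,0,0,0,0,0,0,0,0,0,0,0,0,0],"fingers":[-0.6,-0.4,-0.2,0,0.1,0.2,0.3,0.5,0.5,0.5,0.5,0.5,0.5,0.5,0.5]}'
python3 - <<'E'
from h import *
go(.435,.2515,.135,.219-.0)
ds=snap()
a=cv2.resize(ds["side"]["color"][130:260,160:270],(400,473),interpolation=cv2.INTER_CUBIC)
b=cv2.resize(ds["side"]["color"][130:220,180:290],(400,473),interpolation=cv2.INTER_CUBIC)
b=cv2.resize(ds["top"]["color"][140:270,150:260],(400,473),interpolation=cv2.INTER_CUBIC)
cv2.imwrite("pics/a4.png",np.hstack([a,b])[:,:,::-1])
E
```

```text
time: 12.0
eef_pos: [0.4575, 0.0106, 0.1381]
tool_rot: [0.998, -0.055, 0.002, -0.0]
wrist_force: [1.1, -0.3, -2.0]
grip_width: 0.0366
grasp_force: 60.4
go travel [-0.0489, -0.2369, 0.003] twist -0.329 tz-world [ 4.5e-03  2.0e-04 -1.0e+00] yaw -0.11 j7 -1.75 t 12.0
```

View pics/a4.png

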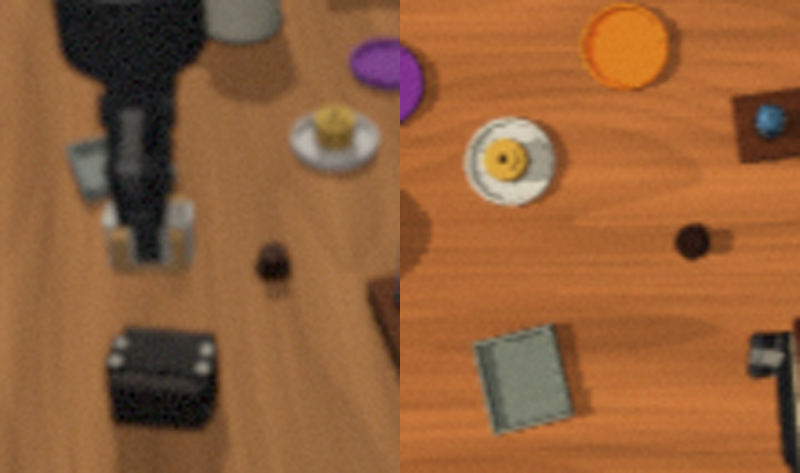

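The hub sits flat in the dish (crop 507,160), and the choke is held level. Next, the small tray.

```bash
python3 -m pendant '{"travel":[[-0.004,-0.02,0],[-0.01,-0.05,0],[-0.018,-0.085,0],[-0.026,-0.125,0],[-0.034,-0.165,0],[-0.041,-0.2,0],[-0.046,-0.224,0],[-0.049,-0.237,0],[-0.049,-0.237,0.01],[-0.049,-0.237,0.03],[-0.049,-0.237,0.06],[-0.049,-0.237,0.09],[-0.049,-0.237,0.11],[-0.049,-0.237,0.115],[-0.049,-0.237,0.115],[-0.049,-0.237,0.115]],"twist":[-0.02,-0.06,-0.11,-0.16,-0.21,-0.26,-0.3,-0.33,-0.33,-0.33,-0.33,-0.33,-0.33,-0.33,-0.33,-0.33],"fingers":[0.5,0.5,0.5,0.5,0.5,0.5,0.5,0.5,0.5,0.5,0.5,0.5,0.5,0.5,0.5,0.5]}'; python3 -c "
from h import *
go(.435,.2515,.0135,.219)"
```

```text
time: 13.7
eef_pos: [0.4343, 0.2511, 0.0218]
tool_rot: [0.994, 0.109, 0.0, 0.0]
wrist_force: [-0.5, 1.4, -0.9]
grip_width: 0.0365
grasp_force: 60.4
go travel [0.0008, -0.0003, 0.0083] twist -0.001 tz-world [ 0.001  0.    -1.   ] yaw 0.218 j7 -2.0 t 13.7
```

```bash
python3 -m pendant '{"travel":[[0.001,0,0.003],[0.001,0,0.006],[0.001,0,0.007],[0.001,0,0.008],[0.001,0,0.009],[0.001,0,0.009]],"twist":[0,0,0,0,0,0],"fingers":[0.5,0.5,0.5,0.5,0.5,0.5]}'; python3 -m pendant '{"travel":[[0,0,0],[0,0,0],[0,0,0],[0,0,0],[0,0,-0.005],[0,0,-0.03],[0,0,-0.07],[0,0,-0.1],[0,0,-0.12],[0,0,-0.12]],"twist":[0,0,0,0,0,0,0,0,0,0],"fingers":[0.2,-0.1,-0.2,-0.3,-0.3,-0.4,-0.6,-1,-1,-1]}'
python3 - <<'E'
from h import *
ds=snap()
for c in ds:
    m=mask("transformer",c,(.458,.013,.03),ds[c])
    if m is not None: print("tr",c,m.sum(),fit(ds,{c:m},[(box(.066,.054,.04),0,(0,1,2))],[.457,.011,-.22],(2,)))
go(.457,.011,.13,-.22)
a=cv2.resize(ds["top"]["color"][205:265,245:300],(400,436),interpolation=cv2.INTER_CUBIC)
b=cv2.resize(ds["side"]["color"][130:250,150:260],(400,436),interpolation=cv2.INTER_CUBIC)
cv2.imwrite("pics/a5.png",np.hstack([a,b])[:,:,::-1])
E
```

```text
time: 14.3
eef_pos: [0.4355, 0.2523, 0.0161]
tool_rot: [0.994, 0.11, 0.002, -0.0]
wrist_force: [-3.9, -3.3, 25.2]
grip_width: 0.0362
grasp_force: 63.7
time: 15.3
eef_pos: [0.4363, 0.253, 0.1352]
tool_rot: [0.994, 0.11, 0.003, -0.001]
wrist_force: [-0.0, -0.2, -0.2]
grip_width: 0.0854
grasp_force: 0.0
tr top 486 ([0.4548, 0.0129, -0.2664], np.float64(0.1))
tr side 816 ([0.4559, 0.0102, -0.0517], np.float64(0.123))
go travel [-0.0298, 0.2397, 0.0015] twist 0.44 tz-world [-0.0022 -0.0013 -1.    ] yaw 0.22 j7 -1.98 t 15.5
```

View pics/a5.png

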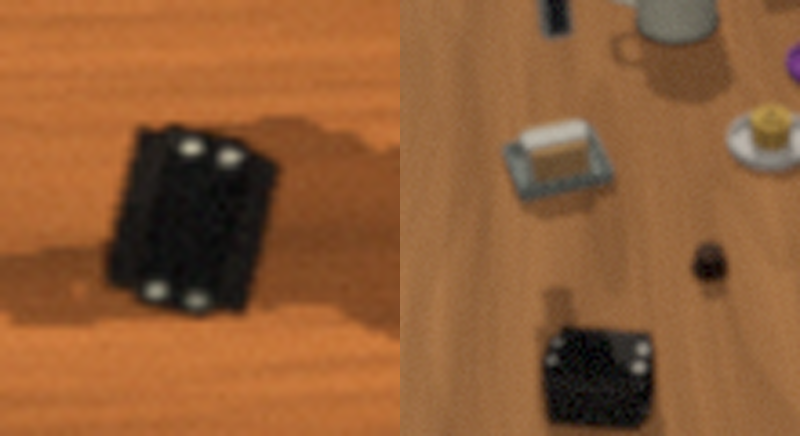

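The choke sits flat in the small tray (crop 558,160). The transformer stands alone, turned about -0.25 rad.

```bash
python3 -m pendant '{"travel":[[-0.003,0.02,0],[-0.008,0.06,0],[-0.014,0.1,0],[-0.02,0.145,0],[-0.025,0.185,0],[-0.029,0.215,0],[-0.032,0.234,0],[-0.032,0.239,0],[-0.032,0.239,0.02],[-0.032,0.239,0.055],[-0.032,0.239,0.085],[-0.032,0.239,0.105],[-0.032,0.239,0.11],[-0.032,0.239,0.11]],"twist":[0.03,0.09,0.16,0.23,0.3,0.37,0.43,0.47,0.47,0.47,0.47,0.47,0.47,0.47],"fingers":[-1,-1,-1,-1,-1,-1,-1,-1,-1,-1,-1,-1,-1,-1]}'; python3 -c "
from h import *
go(.455,.0115,.01,-.25)"
```

```text
time: 16.9
eef_pos: [0.4548, 0.0127, 0.0214]
tool_rot: [0.992, -0.124, -0.001, -0.0]
wrist_force: [-0.7, -0.4, 1.2]
grip_width: 0.0853
grasp_force: 0.0
go travel [0.0005, 0.0011, 0.0114] twist 0.001 tz-world [-2.5e-03  5.0e-04 -1.0e+00] yaw -0.249 j7 -1.85 t 16.9
```

```bash
python3 -m pendant '{"travel":[[0,0.001,0.006],[0,0.001,0.011],[0,0.001,0.011],[0,0.001,0.011],[0,0.001,0.011],[0,0.001,0.011],[0,0.001,0.011],[0,0.001,0.011],[0,0.001,0.011],[0,0.001,0.011],[0,0.001,0.01],[0,0.001,0.004],[0,0.001,-0.006],[0,0.001,-0.025],[0,0.001,-0.05],[0,0.001,-0.08],[0,0.001,-0.1],[0,0.001,-0.11],[0,0.001,-0.11]],"twist":[0,0,0,0,0,0,0,0,0,0,0,0,0,0,0,0,0,0,0],"fingers":[-1,-0.8,-0.6,-0.4,-0.2,0,0.2,0.2,0.2,0.2,0.2,0.2,0.2,0.2,0.2,0.2,0.2,0.2,0.2]}'
python3 - <<'E'
from h import *
go(.596,-.219,.13,.435)
ds=snap()
a=cv2.resize(ds["side"]["color"][130:260,160:270],(400,473),interpolation=cv2.INTER_CUBIC)
b=cv2.resize(ds["top"]["color"][140:270,150:260],(400,473),interpolation=cv2.INTER_CUBIC)
cv2.imwrite("pics/a6.png",np.hstack([a,b])[:,:,::-1])
E
```

```text
time: 18.8
eef_pos: [0.4556, 0.0107, 0.1335]
tool_rot: [0.992, -0.125, 0.001, -0.0]
wrist_force: [0.4, 0.2, -5.9]
grip_width: 0.053
grasp_force: 64.8
go travel [0.1929, 0.1878, 0.0038] twist -0.685 tz-world [ 2.5e-03  2.0e-04 -1.0e+00] yaw -0.25 j7 -1.86 t 18.8
```

View pics/a6.png

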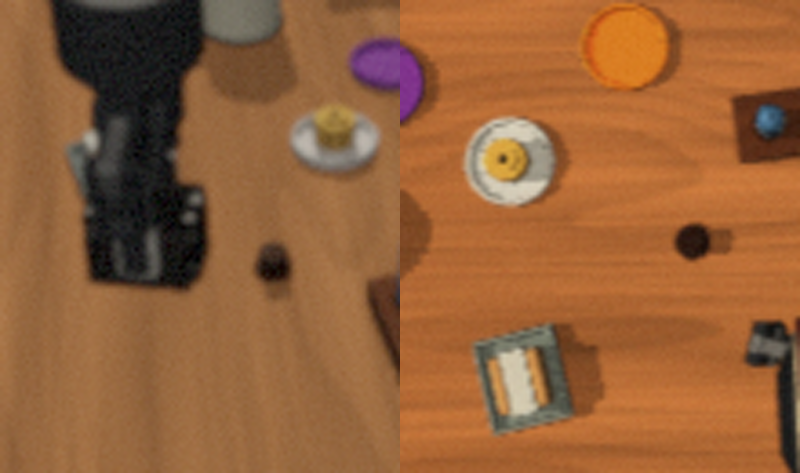

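The transformer is held level (about 0.6 kg) and the choke is seated in its tray. Next, the large tray.

```bash
python3 -m pendant '{"travel":[[0.008,0.008,0],[0.023,0.022,0],[0.043,0.042,0],[0.065,0.063,0],[0.09,0.087,0],[0.115,0.112,0],[0.138,0.135,0],[0.16,0.156,0],[0.178,0.173,0],[0.189,0.184,0],[0.193,0.188,0],[0.193,0.188,0.01],[0.193,0.188,0.03],[0.193,0.188,0.055],[0.193,0.188,0.08],[0.193,0.188,0.1],[0.193,0.188,0.108],[0.193,0.188,0.11],[0.193,0.188,0.11]],"twist":[-0.03,-0.09,-0.16,-0.23,-0.31,-0.39,-0.47,-0.55,-0.62,-0.67,-0.685,-0.685,-0.685,-0.685,-0.685,-0.685,-0.685,-0.685,-0.685],"fingers":[0.2,0.2,0.2,0.2,0.2,0.2,0.2,0.2,0.2,0.2,0.2,0.2,0.2,0.2,0.2,0.2,0.2,0.2,0.2]}'; python3 -c "
from h import *
go(.596,-.219,.0145,.435)"
```

```text
time: 20.8
eef_pos: [0.5959, -0.2185, 0.0225]
tool_rot: [0.976, 0.216, 0.0, -0.0]
wrist_force: [-0.3, -1.2, -5.7]
grip_width: 0.0528
grasp_force: 64.5
go travel [-0.0002, 0.0005, 0.008] twist 0.0 tz-world [ 3.e-04  4.e-04 -1.e+00] yaw 0.435 j7 -0.97 t 20.8
```

```bash
python3 -m pendant '{"travel":[[0,0,0.003],[0,0,0.005],[0,0,0.006],[0,0,0.007],[0,0,0.008],[0,0,0.008]],"twist":[0,0,0,0,0,0],"fingers":[0.2,0.2,0.2,0.2,0.2,0.2]}'
```

```text
time: 21.4
eef_pos: [0.5958, -0.2193, 0.0162]
tool_rot: [0.976, 0.216, 0.0, 0.0]
wrist_force: [-3.9, 0.6, 4.4]
grip_width: 0.0531
grasp_force: 66.1
```

```bash
python3 -m pendant '{"travel":[[0,0,0],[0,0,0],[0,0,0],[0,0,0],[0,0,-0.005],[0,0,-0.03],[0,0,-0.07],[0,0,-0.11],[0,0,-0.13],[0,0,-0.13]],"twist":[0,0,0,0,0,0,0,0,0,0],"fingers":[-0.2,-0.5,-0.6,-0.6,-0.6,-0.6,-0.6,-0.6,-0.6,-0.6]}'
python3 - <<'E'
from h import *
ds=snap()
for c in ds:
    m=mask("tall_valve",c,(.622,.062,.05),ds[c])
    if m is not None: print("tv",c,m.sum(),fit(ds,{c:m},[(cyl(.021,.058),.008,(0,1,None)),(cyl(.012,.070),.008,(0,1,None))],[.622,.062],()))
go(.6225,.062,.13,.117)
a=cv2.resize(ds["top"]["color"][155:190,238:294],(800,500),interpolation=cv2.INTER_CUBIC)
b=ds["side"]["color"][180:384,170:350];b=cv2.resize(b,(400,400))
a=cv2.resize(a,(400,250));a=np.vstack([a,np.zeros((150,400,3),np.uint8)])
cv2.imwrite("pics/a7.png",np.hstack([a,b])[:,:,::-1])
E
```

```text
time: 22.4
eef_pos: [0.5984, -0.2199, 0.1488]
tool_rot: [0.976, 0.216, 0.004, 0.002]
wrist_force: [0.9, -0.4, -0.8]
grip_width: 0.0684
grasp_force: 0.0
tv top 59 ([0.6236, 0.0616], np.float64(0.145))
tv side 46 ([0.6362, 0.1164], np.float64(0.779))
go travel [0.1437, -0.2429, 0.013] twist 0.318 tz-world [-0.003  0.001 -1.   ] yaw 0.435 j7 -0.94 t 22.6
```

View pics/a7.png

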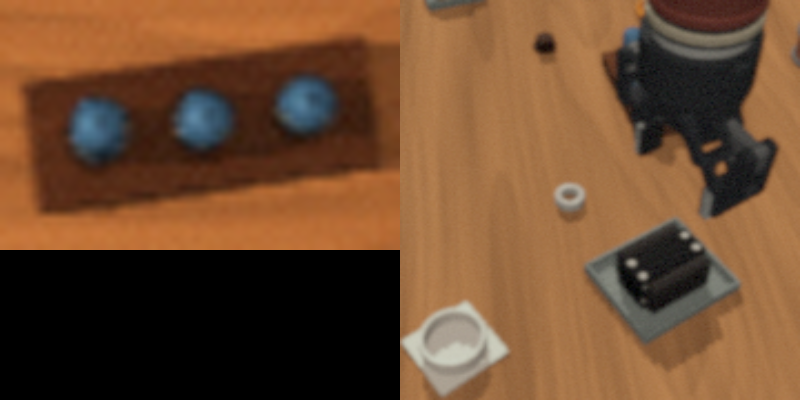

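The transformer is flat in the large tray (crop 662,265). All three valves stand in the rack, with the tall one at the left (99,128). Next is the valve, gripped across the row (yaw 1.69).

```bash
python3 -m pendant '{"travel":[[0.008,-0.014,0],[0.02,-0.035,0],[0.035,-0.06,0],[0.052,-0.09,0],[0.07,-0.123,0],[0.088,-0.155,0],[0.105,-0.185,0],[0.12,-0.212,0],[0.133,-0.233,0],[0.14,-0.245,0],[0.14,-0.245,0],[0.14,-0.245,0.02],[0.14,-0.245,0.04],[0.14,-0.245,0.04],[0.14,-0.245,0.04]],"twist":[-0.08,-0.2,-0.33,-0.46,-0.6,-0.74,-0.88,-1.01,-1.13,-1.22,-1.256,-1.256,-1.256,-1.256,-1.256],"fingers":[-0.6,-0.6,-0.6,-0.6,-0.6,-0.6,-0.6,-0.6,-0.6,-0.5,-0.3,-0.2,-0.2,-0.2,-0.2]}'
python3 - <<'E'
from h import *
go(.622,.0612,.037,1.69)
ds=snap()
a=cv2.resize(ds["side"]["color"][150:260,220:330],(400,400),interpolation=cv2.INTER_CUBIC)
b=cv2.resize(ds["top"]["color"][130:210,220:300],(400,400),interpolation=cv2.INTER_CUBIC)
cv2.imwrite("pics/a8.png",np.hstack([a,b])[:,:,::-1])
E
```

```text
time: 24.1
eef_pos: [0.6191, 0.0607, 0.1036]
tool_rot: [0.664, 0.748, -0.001, -0.0]
wrist_force: [1.0, 0.5, 1.4]
grip_width: 0.051
grasp_force: 0.0
go travel [0.0002, 0.0031, 0.0666] twist -0.001 tz-world [-1.8e-03 -8.0e-04 -1.0e+00] yaw 1.689 j7 -0.39 t 24.1
```

View pics/a8.png

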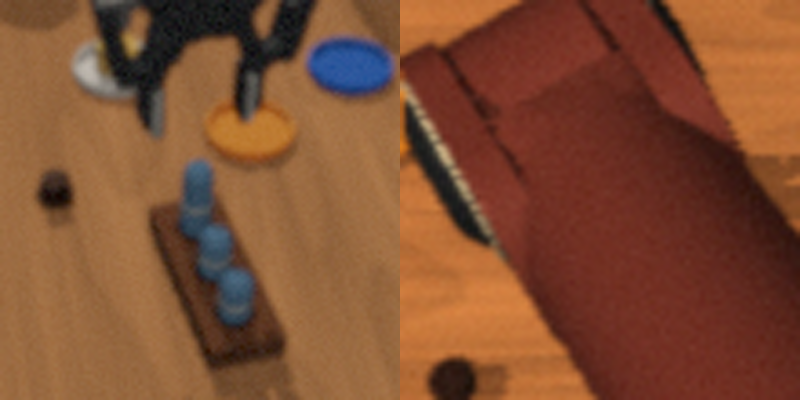

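The fingers straddle the tall valve, at (155,130) and (248,115) around x≈198. I descend and grip.

```bash
python3 -m pendant '{"travel":[[0,0.003,0.01],[0,0.003,0.03],[0,0.003,0.05],[0,0.003,0.063],[0,0.003,0.067],[0,0.003,0.067],[0,0.003,0.067]],"twist":[0,0,0,0,0,0,0],"fingers":[-0.2,-0.2,-0.2,-0.2,-0.2,-0.2,-0.2]}';  python3 - <<'E'
from h import *
go(.622,.0612,.037,1.69)
d=viewer.read_camera("side")
cv2.imwrite("pics/a9.png",cv2.resize(d["color"][170:260,235:325],(600,600),interpolation=cv2.INTER_CUBIC)[:,:,::-1])
E
```

```text
time: 24.9
eef_pos: [0.6231, 0.0627, 0.0382]
tool_rot: [0.663, 0.748, 0.001, 0.0]
wrist_force: [0.3, 0.3, -0.4]
grip_width: 0.0509
grasp_force: 0.0
go travel [-0.0013, -0.0013, 0.0011] twist 0.001 tz-world [ 1.7e-03  5.0e-04 -1.0e+00] yaw 1.691 j7 -0.43 t 24.9
```

View pics/a9.png

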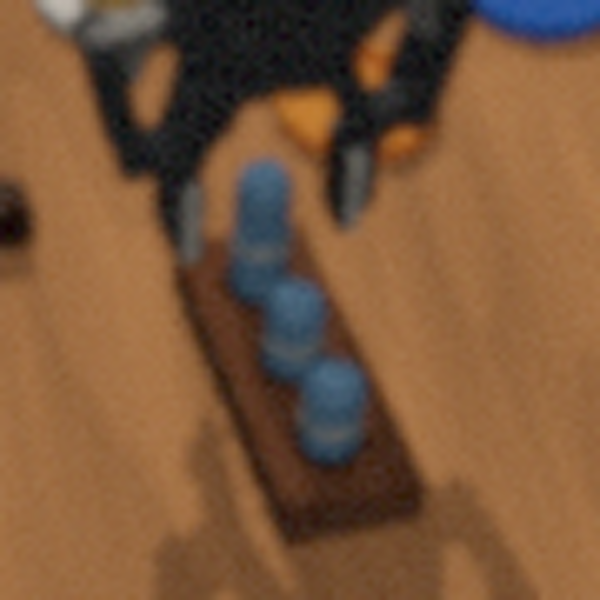

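Both fingers are beside the valve, with inner faces at x≈203 and 335 and the valve at 263. I shift 1.5 mm and close.

```bash
python3 -m pendant '{"travel":[[-0.001,-0.0015,0.001],[-0.001,-0.0015,0.001],[-0.001,-0.0015,0.001],[-0.001,-0.0015,0.001],[-0.001,-0.0015,0.001],[-0.001,-0.0015,0.001],[-0.001,-0.0015,0.001],[-0.001,-0.0015,0.001],[-0.001,-0.0015,0.001],[-0.001,-0.0015,-0.004],[-0.001,-0.0015,-0.012],[-0.001,-0.0015,-0.03],[-0.001,-0.0015,-0.06],[-0.001,-0.0015,-0.09],[-0.001,-0.0015,-0.1],[-0.001,-0.0015,-0.1]],"twist":[0,0,0,0,0,0,0,0,0,0,0,0,0,0,0,0],"fingers":[-0.1,0.1,0.2,0.3,0.4,0.6,0.8,0.8,0.8,0.8,0.8,0.8,0.8,0.8,0.8,0.8]}';  python3 - <<'E'
from h import *
go(.4235,-.2575,.138,1.2)
d=viewer.read_camera("side")
cv2.imwrite("pics/a10.png",cv2.resize(d["color"][130:260,220:350],(600,600),interpolation=cv2.INTER_CUBIC)[:,:,::-1])
ds=snap(("top","side"))
for c in ds:
    m=mask("valve_cup",c,(.4235,-.2575,.01),ds[c])
    if m is not None: print(c,m.sum(),fit(ds,{c:m},[(cyl(.052,.022),0,(0,1,None)),(box(.06,.06,.002),0,(0,1,2))],[.4235,-.2575,.65],(2,)))
E
```

```text
time: 26.55
eef_pos: [0.6221, 0.0615, 0.1393]
tool_rot: [0.663, 0.748, 0.002, 0.001]
wrist_force: [0.8, 1.1, -0.9]
grip_width: 0.0196
grasp_force: 58.6
go travel [-0.293, -0.2353, 0.0003] twist 0.491 tz-world [ 4.e-03  6.e-04 -1.e+00] yaw 1.691 j7 -0.36 t 26.55
top 497 ([0.4211, -0.2597, 0.5393], np.float64(0.057))
side 1262 ([0.4204, -0.2588, 0.535], np.float64(0.037))
```

View pics/a10.png

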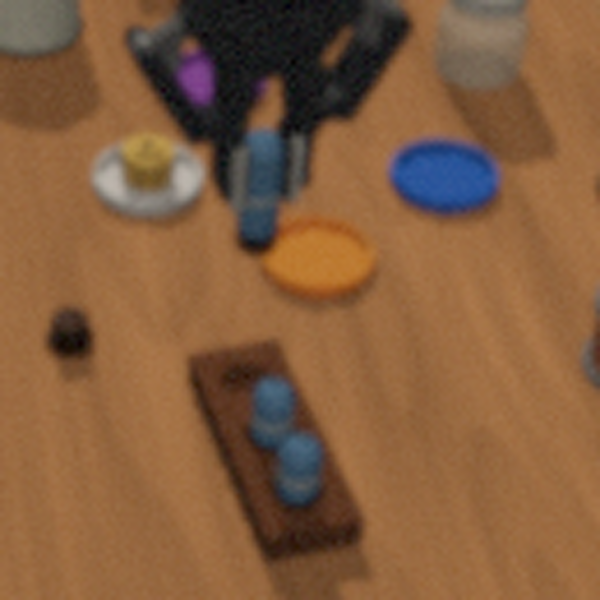

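The tall valve is held upright, foot at (255,242). Both short valves are still standing. The cup fit is (0.421,-0.259), so I carry it over.

```bash
python3 -m pendant '{"travel":[[-0.012,-0.01,0],[-0.035,-0.028,0],[-0.065,-0.053,0],[-0.098,-0.08,0],[-0.13,-0.106,0],[-0.163,-0.132,0],[-0.195,-0.158,0],[-0.225,-0.182,0],[-0.252,-0.204,0],[-0.274,-0.222,0],[-0.288,-0.233,0],[-0.2945,-0.238,0],[-0.2945,-0.238,0],[-0.2945,-0.238,0.02],[-0.2945,-0.238,0.05],[-0.2945,-0.238,0.07],[-0.2945,-0.238,0.075],[-0.2945,-0.238,0.075]],"twist":[0.02,0.06,0.11,0.16,0.21,0.26,0.31,0.36,0.41,0.45,0.48,0.49,0.49,0.49,0.49,0.49,0.49,0.49],"fingers":[0.8,0.8,0.8,0.8,0.8,0.8,0.8,0.8,0.8,0.8,0.8,0.8,0.8,0.8,0.8,0.8,0.8,0.8]}';  python3 - <<'E'
from h import *
go(.4208,-.2592,.033,1.2)
d=viewer.read_camera("side")
cv2.imwrite("pics/a11.png",cv2.resize(d["color"][254:384,130:260],(600,600),interpolation=cv2.INTER_CUBIC)[:,:,::-1])
E
```

```text
time: 28.6
eef_pos: [0.4204, -0.2583, 0.0619]
tool_rot: [0.824, 0.566, 0.0, -0.001]
wrist_force: [0.3, 1.0, -0.2]
grip_width: 0.02
grasp_force: 58.6
go travel [-0.0007, 0.0007, 0.0289] twist 0.003 tz-world [-8.0e-04  1.5e-03 -1.0e+00] yaw 1.203 j7 -0.26 t 28.6
```

View pics/a11.png

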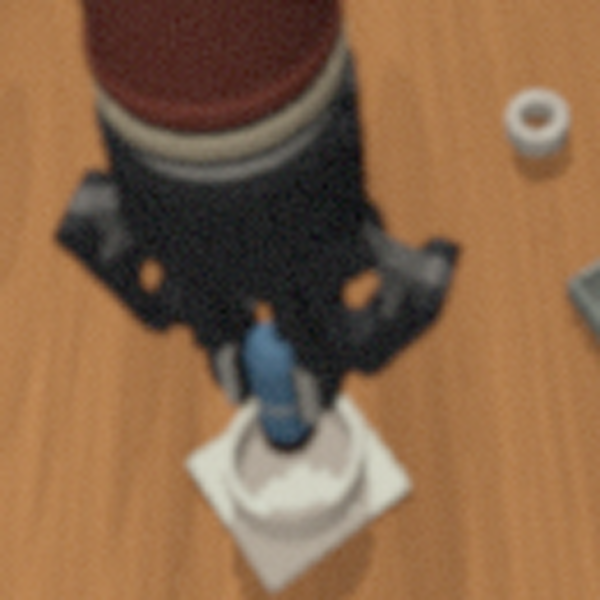

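The foot (290,445) is over the cup mouth (298,460). I check that the valve's lean in the image is only perspective, then lower.

```bash
python3 -c "
from h import *
d=viewer.read_camera('side');p=proj(d,[[.4204,-.2583,.033],[.4204,-.2583,.103]]);print((p-[130,254])*600/130)"; python3 -m pendant '{"travel":[[0,0,0.007],[0,0,0.015],[0,0,0.02],[0,0,0.023],[0,0,0.025],[0,0,0.027],[0,0,0.027],[0,0,0.027]],"twist":[0,0,0,0,0,0,0,0],"fingers":[0.8,0.8,0.8,0.8,0.8,0.8,0.8,0.8]}'
```

```text
[[288.00463204 429.44801016]
 [268.98097647 327.92133786]]
time: 29.5
eef_pos: [0.4201, -0.2597, 0.0354]
tool_rot: [0.825, 0.565, 0.0, 0.0]
wrist_force: [-0.4, 0.4, -0.5]
grip_width: 0.0196
grasp_force: 58.6
```

```bash
python3 -m pendant '{"travel":[[0,0,0.001],[0,0,0.002],[0,0,0.002],[0,0,0.002]],"twist":[0,0,0,0],"fingers":[0.8,0.8,0.8,0.8]}';python3 -m pendant '{"travel":[[0,0,0.001],[0,0,0.001],[0,0,0.001]],"twist":[0,0,0],"fingers":[0.8,0.8,0.8]}'
```

```text
time: 29.9
eef_pos: [0.42, -0.2597, 0.0333]
tool_rot: [0.825, 0.565, 0.0, -0.0]
wrist_force: [0.2, -0.8, -0.6]
grip_width: 0.02
grasp_force: 58.6
time: 30.2
eef_pos: [0.4201, -0.2598, 0.0324]
tool_rot: [0.825, 0.565, 0.0, 0.0]
wrist_force: [-0.2, -0.2, 1.5]
grip_width: 0.0199
grasp_force: 58.9
```

```bash
python3 -m pendant '{"travel":[[0,0,0.0005],[0,0,0.0005],[0,0,0.0005],[0,0,0.0005],[0,0,0.0005],[0,0,0.0005],[0,0,0.0005],[0,0,-0.005],[0,0,-0.03],[0,0,-0.07],[0,0,-0.11],[0,0,-0.14],[0,0,-0.14]],"twist":[0,0,0,0,0,0,0,0,0,0,0,0,0],"fingers":[0.5,0.4,0.3,0.2,0.1,0,0,0,0,0,0,0,0]}'; python3 -m pendant '{"travel":[[-0.03,0,-0.02],[-0.07,0,-0.04],[-0.11,0,-0.06],[-0.14,0,-0.06],[-0.15,0,-0.06],[-0.15,0,-0.06]],"twist":[0,0,0,0,0,0],"fingers":[0,0,0,0,0,0]}'
python3 - <<'E'
from h import *
ds=snap()
b=cv2.resize(ds["side"]["color"][140:384,130:340],(400,464),interpolation=cv2.INTER_CUBIC)
a=cv2.resize(ds["top"]["color"][150:270,160:400],(400,200),interpolation=cv2.INTER_CUBIC)
cv2.imwrite("pics/a12.png",np.hstack([b,np.vstack([a,np.zeros((264,400,3),np.uint8)])])[:,:,::-1])
E
```

```text
time: 31.5
eef_pos: [0.4227, -0.2608, 0.1768]
tool_rot: [0.825, 0.565, 0.002, 0.004]
wrist_force: [-0.1, -0.1, -0.2]
grip_width: 0.0426
grasp_force: 0.0
time: 32.1
eef_pos: [0.3644, -0.4003, 0.2312]
tool_rot: [0.826, 0.564, -0.0, -0.001]
wrist_force: [-0.2, 0.1, -0.6]
grip_width: 0.0427
grasp_force: 0.0
```

View pics/a12.png

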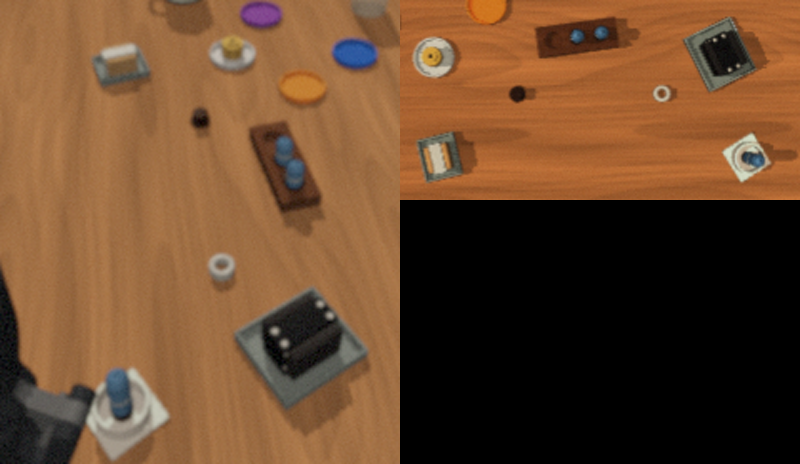

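All parts are in place and the valve stands in the cup, side view (120,395). One numeric check that it is upright before handing in.

Run:
```python
from h import *
ds=snap()
for c in ds:
    m=mask("tall_valve",c,(.421,-.259,.045),ds[c])
    if m is not None:
        print(c,m.sum(),fit(ds,{c:m},[(cyl(.021,.058),.004,(0,1,None)),(cyl(.012,.070),.004,(0,1,None))],[.421,-.259],()))
```

```text
top 84 ([0.4197, -0.2635], np.float64(0.248))
side 326 ([0.4201, -0.2594], np.float64(0.107))
```

```bash
python3 -c "
from plant import bot
print(bot.job_done())"
```

```text
the job is handed in; nothing more can be done
None
```

I handed the job in at about 32 s on the robot clock: the hub is in the dish, the choke in the small tray, the transformer in the large tray, and then the tall valve upright in the cup, with both short valves still standing in the rack.

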